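# Lift the disinfected nail clipper with the tongs

## Robot

A 6-joint arm with a two-finger parallel gripper is mounted at the origin on the work surface. World frame = base frame: x ahead of the robot, y to its left, z up, the work surface at z = 0. Lengths are in m, angles in degrees, forces in N, time in s.
With the tool pointing down it reaches from about 0.35 to 0.875 m from the base axis. Payload 4.2 kg.
Tool frame: the origin (TCP) lies midway between the tips of the shut fingers; the grasp point (between the pads) lies 19 mm behind it; z points along the fingers, y is the line along which they close (so a half turn about z gives the same grasp; the last joint's range is limited). The gripper opens to 87 mm and grips with 3 to 60 N. Pads are 19 mm wide; open, the fingers measure 117 mm over their backs; the gripper's body (75 mm by 190 mm) begins 51 mm behind the grasp point.
Start: joints at [89.473, 22.042, 0.453, 0, -68.411, -14.817], TCP at [0.165, 0.603, 0.223] pointing down, gripper open.
Joint ranges: [-179.83, 179.83], [-69.29, 118.12], [-61.27, 80.66], [-181.25, 117.63], [-171.15, -9.14], [-177.46, 177.46]. Speed limits (degrees/s): [159.86, 159.86, 180, 180, 180, 180].

## Interface

Orientations are given as [roll, pitch, yaw] about the fixed x, y, z axes, in that order (R = Rz(yaw) Ry(pitch) Rx(roll)).
In Python, from workcell import env gives the robot as it stands. The module is installed in compiled form; this text tells all that it offers. Calls block until the motion is done:
- env.goto(position, orientation): joint-space move of the TCP to a pose.
- env.move_straight(position, rotation=None, rate=0.15, force_limit=None): straight line of the TCP; rotation=None keeps the orientation; rate is the mean speed in m/s. With force_limit (N) it stops when the force on the tool has changed by that much, and returns True; else False.
- env.set_joints(angles): joint-space move.
- env.gripper_to(opening, grasp_force=None): opening from 0.0 (shut) to 1.0 (fully open); grasp_force is the grip in N (None keeps the last); returns when the fingers have stopped.
- env.dwell(seconds).
- env.inverse_kinematics(position, orientation): joint angles nearest the present ones, or None.
- env.read_state(): the state.
- env.grab_frame(name): name is "scene" or "side" or "wrist"; returns a dict with "image" (400x640x3 uint8, blue, green, red), "fx", "fy", "cx", "cy" (pixels), "D" ([k1, k2, p1, p2, k3] as OpenCV has them; the pictures are not rectified), "position" and "orientation" of the camera in the world. Camera axes: x right, y up, looking along -z (the intrinsics and any distortion apply to the point x, -y, -z); pixel columns grow to the right and rows downward; lengths in m; the calibration is good to about 2 mm. A picture is of the moment at which its call begins. There is no depth.
A pose or a line that the arm cannot do raises env.Unreachable and nothing moves.
- env.close_job(): hands the job in; it is judged then, once.
Trained networks look in a picture, given as the dict that the camera call returned (one of the last four; its "shot" number tells which), for a name from the list of things; names that differ only in an ending like _2 or _b are one class to them, and where a whole thing is asked for, a point or a joint stands for the part that bears it (a point fixed in the world has none). Each returns a list of dicts, best first, with "score" (0 to 1); they miss things now and then, are a little off and sometimes report something else, mostly with a low value. They report only what shows in the picture. A call takes as long as a camera call. They do not tell look-alikes from the thing itself.
- env.search_frame(picture, thing): "xyz" ([x, y, z] in m, in world coordinates, good to about 4 mm: the middle of the surface that is visible of it).
- env.trace(picture, thing): "mask" (400x640 bool, what is visible of it).
The state is a dict: "clock": time; "joint_positions": joint angles; "qvel": joint speeds; "joint_torque": joint torques, N m; "position": TCP position; "tool_rot": TCP orientation; "force": force on the tool from outside, world axes, zero at the start; "wrist_torque": the same for the moment, N m; "opening": opening from 0.0 (shut) to 1.0 (fully open); "finger_force": force on a finger pad.
Only numpy, scipy, OpenCV 4.12 (cv2) and the standard library are available. Lean on these libraries where they do the work, as an engineer would, in place of code of your own. Each camera call takes 0.05 s, during which the arm holds its last target. There are 200 camera calls.

## Task

The nail clipper in the white ceramic dish has just been disinfected, so the gripper itself must not touch it. Pull the tongs up out of their spring clip on the rail, close their tips on the clipper, lift it out of the dish and carry it over the grey silicone mat; finish while still holding it there in the tongs, still and about 10 cm above the mat, without putting it down or letting go. Leave the dish and everything else on the counter where it stands.

Things in the scene. Friction and masses are not known exactly. Their poses are not given: they have to be found in the camera images.
- tongs: Steel tongs, 125 mm long, 75 g, hanging upright, tips down, by their spindle in the rail's spring clip. Origin: on the spindle axis, mid thickness of the legs; own z up, own y the line along which the legs open and close, own x away from the rail. Head: 13 mm barrel, top 7 mm above the origin. The 10 mm spindle runs back along -x to 51 mm behind it; 22 to 46 mm behind sits in the clip.
- tongs_rests (a point): Midway between the tongs' two teal finger rests, 30 mm below the spindle axis: take them here from above, a finger on each rest. Rests: flat, 16 mm wide (tongs' x), from 15 to 45 mm below the axis. Outer width over them: 39 mm fully open (at their lower end; 35 mm at the middle), 27 mm with a 13 mm thing in the tips, 23 mm shut (at the middle). 1 mm of closing here closes the tips about 3.5 mm.
- tongs_tips (a point): Midway between the tongs' two teal silicone tips, at their lower end, 117 mm below the spindle axis (3 mm lower when shut). Each tip is 14 mm wide (tongs' x), 20 mm high, 4.5 mm thick; their inner faces stand 44 mm apart when open.
- tongs_leg_l: The tongs' leg on their +y side, 13 mm wide, sprung open. Origin on the spindle axis (that of the tongs). The springs push each rest out with about 5 N when open, 11 N when shut: squeeze the tongs firmly shut (30 N or more) to pull them off the clip and to carry them. Eased open to 33 mm, the springs still keep them in the fingers, the tips about 28 mm apart. Beyond 38 mm the tongs fall.
- tongs_leg_r: The tongs' leg on their -y side. Origin on the spindle axis (that of the tongs).
- rail: Fixed steel rail stand: base plate 110 x 220 x 8 mm, two posts and a 12 mm bar along own y, 126 mm above the counter. Origin: on the counter, below the bar's middle; own z up; own x points to the side on which the tongs hang (34 mm in front of the bar). A second clip 98 mm from the tongs, towards +y, holds a foot file that stays there (top 5 mm above the tongs' spindle axis, 10 mm half width).
- clip (a point): Centre of the tongs' spring clip on the rail (where the spindle axis lies when clipped), 150 mm above the counter. Two sprung brass-coloured leaves, 24 mm long along the rail's x, close over the spindle; the mouth is upward. It gives way to an upward pull of about 6 to 9 N; the spindle is free after 10 mm of lift.
- clipper: Steel nail clipper, folded flat, 63 mm long (own x), 13 mm wide (own y; 14 mm at the cutting edges), 13 mm high, about 40 g, lying in the dish. Origin: centre of its underside; own z up. Grip it across its width near the middle.
- clipper_mid (a point): Middle of the clipper, 6 mm above its underside.
- dish: Loose shallow round white ceramic dish, 156 mm across the rim, 22 mm high, 0.45 kg; flat inner floor 6 mm above the counter, about 114 mm across. Origin: centre of its underside.
- mat: Fixed grey silicone mat, 180 mm (own x) by 140 mm (own y), 5 mm thick with its ribs. Origin: centre of its underside.
- organiser: Bystander: blue seven-day plastic pill organiser, 34 x 168 x 25 mm. Origin: centre of its underside.
- cream_jar: Bystander: pink cream jar, 58 mm diameter, 48 mm high. Origin: centre of its underside.
- dispenser: Bystander: amber soap dispenser, 68 mm diameter, 163 mm high. Origin: centre of its underside.
- tumbler: Bystander: blue ceramic tumbler with two toothbrushes, 72 mm diameter, about 175 mm high with the brushes. Origin: centre of its underside.
- nail_brush: Bystander: wooden nail brush, 88 x 36 x 28 mm. Origin: centre of its underside.
- bud_jar: Bystander: frosted jar with a wooden lid, 72 mm diameter, 85 mm high. Origin: centre of its underside.
Mind the look-alikes: they are no part of the job. What is meant by the clipper is not orange, and is the smaller of those in its own colour.

How it is judged (in metres and radians):
On the way, in this order (a step that is already met when the one before it is completed fails the run):
1. the tongs are pulled up off the rail by the fingers, the clipper still lying in the dish (z of tongs in the frame of clip above 0.03 m and contact force between the fingers and tongs above 0.5 N and height (world z) of clipper_mid below 0.03 m), for 0.1 s.
2. the clipper is lifted clear of the dish between the two tips of the tongs (height (world z) of clipper_mid above 0.045 m and contact force between each of tongs_leg_l, tongs_leg_r and clipper above 0.3 N and contact force between dish and clipper below 0.05 N), for 0.2 s.
At the end, for the whole second after the job is handed in: The clipper's middle is over the mat's area and more than 60 mm above the counter, squeezed between both legs of the tongs, which the fingers hold and which rest on nothing; it is still (under 30 mm/s) (height (world z) of clipper_mid above 0.06 m and x of clipper_mid in the frame of mat between -0.09 and 0.09 m and y of clipper_mid in the frame of mat between -0.07 and 0.07 m and contact force between each of tongs_leg_l, tongs_leg_r and clipper above 0.3 N and contact force between the fingers and tongs above 0.5 N and contact force between each of mat, dish and tongs below 0.05 N and linear speed of clipper below 0.03 m/s); the arm keeps its last pose, push and grip.
It fails at once if the gripper or arm touches the clipper (contact force between any of the fingers, the arm and clipper above 0.1 N).
It fails at once if the dish is shoved or lifted (moved more than 30 mm) (distance of dish from where it was at the start of the episode above 0.03 m).
It fails at once if a bystander is disturbed (moved more than 20 mm) (distance of any of organiser, cream_jar, dispenser, tumbler, nail_brush, bud_jar from where it was at the start of the episode above 0.02 m).
It also fails if it takes over 48 s, if anything falls off the work surface, if the arm or the gripper's body presses on something with over 40 N, if the wrist force passes 120 N, or if a joint passes its speed limit or range.

## Working session

There is one attempt and no reset: what is moved stays moved. The work goes in short steps, each a Python script; the robot and the scene stay as the last script left them, time stands still between calls to the robot, and variables do not carry over. Pictures are saved under pics/ and viewed, at most 10 in all, crops included, and the job is handed in when it is done.

```bash
mkdir -p pics
cat > h.py <<'E'
import numpy as np, cv2
from scipy.spatial.transform import Rotation as R
from workcell import env
def cam(p):
    o=p["orientation"]; o=np.array(o)
    M=R.from_euler('xyz',o,degrees=True).as_matrix() if o.size==3 else (o if o.shape==(3,3) else R.from_quat(o).as_matrix())
    K=np.array([[p["fx"],0,p["cx"]],[0,p["fy"],p["cy"]],[0,0,1.]]); return M,np.array(p["position"]),K,np.array(p["D"],float)
def pix(p,X):
    M,t,K,D=cam(p); c=(np.atleast_2d(X)-t)@M*[1,-1,-1]
    return cv2.projectPoints(c,np.zeros(3),np.zeros(3),K,D)[0][:,0]
def onplane(p,uv,z):
    M,t,K,D=cam(p); n=cv2.undistortPoints(np.array(uv,float).reshape(-1,1,2),K,D)[:,0]
    d=np.c_[n[:,0],-n[:,1],-np.ones(len(n))]@M.T
    return t+d*((z-t[2])/d[:,2])[:,None]
E
cat > a.py <<'E'
from h import *
for n in ("scene","side","wrist"):
    p=env.grab_frame(n); cv2.imwrite(f"pics/{n}0.png",p["image"])
    print(n,p["position"],p["orientation"],p["fx"],p["D"])
    for t in ("tongs","tongs_rests","tongs_tips","clip","rail","clipper","dish","mat","organiser","cream_jar","dispenser","tumbler","nail_brush","bud_jar"):
        print(t,[(np.round(r["xyz"],3).tolist(),round(r["score"],2),pix(p,r["xyz"])[0].astype(int).tolist()) for r in env.search_frame(p,t)[:4]])
print(env.read_state())
E
python3 a.py; python3 -c "
import cv2,numpy as np
cv2.imwrite('pics/c0.png',np.vstack([cv2.resize(cv2.imread('pics/scene0.png'),(480,300)),cv2.resize(cv2.imread('pics/side0.png'),(480,300))]))"
```

```text
scene [1.32345969 0.32485369 0.69895286] [ 56.0462192   -1.11238242 117.20872816] 386.4803902972079 [-0.02153513  0.          0.          0.          0.        ]
tongs []
tongs_rests []
tongs_tips [([0.554, -0.372, 0.108], 0.84, [233, 182]), ([0.757, -0.154, 0.076], 0.54, [253, 251])]
clip [([0.528, -0.324, 0.007], 0.72, [254, 210])]
rail [([0.372, -0.137, 0.027], 0.69, [329, 196]), ([0.531, -0.323, 0.01], 0.65, [253, 209])]
clipper [([0.49, 0.052, 0.017], 0.63, [370, 236]), ([0.482, -0.078, 0.009], 0.62, [330, 224]), ([0.646, 0.123, 0.012], 0.58, [373, 280])]
dish [([0.475, 0.068, 0.008], 0.86, [376, 237])]
mat [([0.5, 0.292, 0.002], 0.92, [453, 270])]
organiser [([0.768, 0.074, 0.024], 0.75, [333, 303])]
cream_jar [([0.375, 0.155, 0.039], 0.65, [417, 219])]
dispenser [([0.49, 0.054, 0.014], 0.63, [370, 237]), ([0.725, 0.28, 0.09], 0.57, [433, 303])]
tumbler [([0.758, -0.156, 0.074], 0.68, [252, 252])]
nail_brush [([0.372, -0.141, 0.024], 0.5, [328, 197]), ([0.669, -0.404, 0.058], 0.44, [201, 212])]
bud_jar [([0.668, -0.403, 0.059], 0.7, [201, 211])]
side [0.08886721 0.53130759 0.60
[... 1483 characters left out ...]
ud_jar []
{'clock': 2.25, 'joint_positions': array([ 8.94728859e+01,  2.20440068e+01,  4.54115113e-01,  5.71831238e-04,
       -6.84095598e+01, -1.48145714e+01]), 'qvel': array([ 0.00361002, -0.04997671,  0.0141891 ,  0.02350688,  0.03394265,
       -0.02765125]), 'joint_torque': array([ 8.07804608e-04, -3.90453637e+01,  1.87612224e+01,  4.22407955e+00,
        1.54116552e-02, -2.39908189e-05]), 'position': array([0.16535483, 0.6027324 , 0.22253721]), 'tool_rot': array([-1.79999334e+02, -3.73779723e-04, -1.53414752e+01]), 'force': array([ 0.11644423,  0.60929743, -0.40112168]), 'wrist_torque': array([ 0.00841117, -0.04273662,  0.01946355]), 'finger_force': 0.0, 'opening': 1.0002548256164354}
```

View pics/scene0.png

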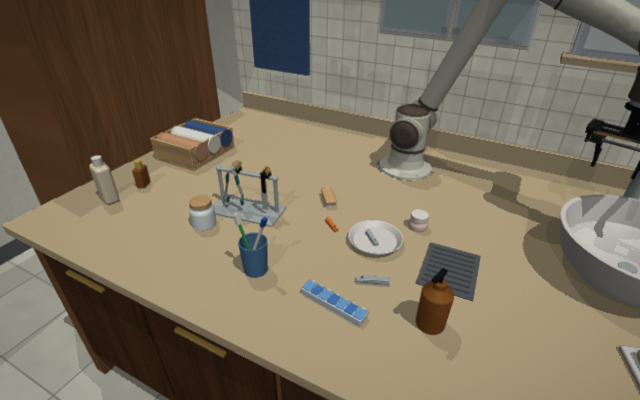

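View pics/side0.png

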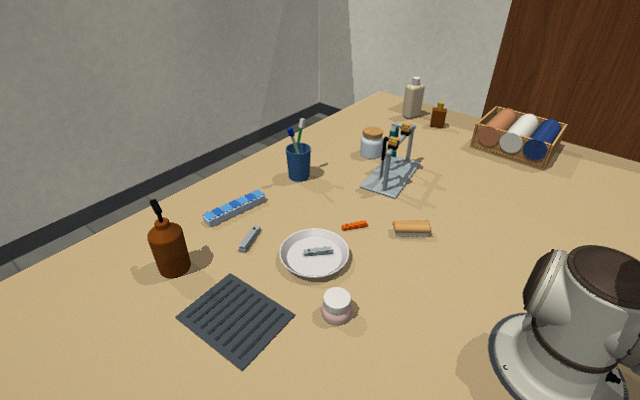

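The dish clipper shows at scene (371,237). The look-alikes are the orange one at (331,224) and the larger steel one at (373,280) on the counter. I choose the grey one in the dish. The tongs, with teal legs, hang on the rail at scene (233,182), and the foot file is at (266,180). Next I'll take close wrist views of both.

```bash
cat > b.py <<'E'
from h import *
def look(name,pos,yaw,things):
    env.goto(pos,[180,0,yaw]); env.dwell(0.3)
    p=env.grab_frame("wrist"); cv2.imwrite(f"pics/{name}.png",p["image"])
    np.savez(f"{name}.npz",**{k:p[k] for k in("position","orientation","fx","fy","cx","cy","D")})
    for t in things:
        r=env.search_frame(p,t); print(t,[(np.round(q["xyz"],4).tolist(),round(q["score"],2),pix(p,q["xyz"])[0].astype(int).tolist()) for q in r[:3]])
        m=env.trace(p,t)
        for q in m[:2]:
            c=max(cv2.findContours(q["mask"].astype(np.uint8),0,2)[0],key=cv2.contourArea); print("  mask",round(q["score"],2),q["mask"].sum(),cv2.boundingRect(c),cv2.minAreaRect(c))
            np.save(f"{name}_{t}_{m.index(q) if 0 else int(q['mask'].sum())}.npy",q["mask"])
print(env.inverse_kinematics([0.54,0.065,0.27],[180,0,0]))
look("dish",[0.54,0.065,0.27],0,["clipper","dish"])
look("tongs",[0.555,-0.372,0.28],-9,["tongs","tongs_rests","clip","rail","tongs_tips"])
s=env.read_state(); print(s["clock"],s["joint_positions"],s["position"])
E
python3 b.py
python3 -c "
import cv2,numpy as np
a=cv2.imread('pics/dish.png');b=cv2.imread('pics/tongs.png')
cv2.imwrite('pics/c1.png',cv2.resize(np.hstack([a,b]),(800,250)))"
```

```text
[ 2.39495920e+01  1.23292947e+01 -6.48186556e+00  2.54444375e-14
 -7.11888397e+01  6.60504080e+01]
clipper [([0.4853, 0.057, 0.0225], 0.89, [329, 213]), ([0.6414, 0.119, 0.0131], 0.87, [275, 77]), ([0.4802, -0.0778, 0.0145], 0.67, [438, 215])]
  mask 0.92 1214 (241, 57, 71, 44) ((276.8789978027344, 78.2320556640625), (17.316041946411133, 72.7332534790039), 65.69544982910156)
  mask 0.74 543 (312, 190, 42, 40) ((331.8146667480469, 210.31021118164062), (49.66783905029297, 12.164583206176758), 42.954593658447266)
dish [([0.489, 0.0671, 0.0054], 0.83, [321, 206]), ([0.5146, 0.2749, 0.0042], 0.32, [155, 186])]
  mask 0.78 11798 (259, 148, 130, 124) ((323.5000305175781, 209.0), (122.98372650146484, 127.00865173339844), 63.43495178222656)
tongs [([0.5546, -0.3796, 0.1494], 0.78, [332, 192])]
  mask 0.92 1671 (299, 156, 57, 94) ((337.7499694824219, 204.25), (87.5950927734375, 56.920989990234375), 71.56504821777344)
tongs_rests [([0.5538, -0.3752, 0.1464], 0.78, [327, 193])]
  mask 0.75 1489 (301, 156, 54, 93) ((338.0575256347656, 204.38278198242188), (86.44097137451172, 55.67306137084961), 71.14684295654297)
clip [([0.5384, -0.3449, 0.0038], 0.96, [304, 181])]
  mask 0.63 15652 (213, 116, 204, 156) ((311.9400634765625, 196.0096435546875), (111.4871826171875, 198.5142364501953), 71.38430786132812)
rail [([0.3404, -0.1715, 0.0318], 0.25, [203, 344]), ([0.5536, -0.3791, 0.1479], 0.16, [331, 193])]
tongs_tips [([0.559, -0.38, 0.1496], 0.63, [332, 187]), ([0.5536, -0.3583, 0.127], 0.4, [308, 190])]
  mask 0.59 1546 (300, 157, 56, 92) ((336.2936096191406, 204.81195068359375), (86.5875015258789, 55.84127426147461), 73.3007583618164)
  mask 0.2 4012 (320, 37, 70, 71) ((354.5, 72.0), (70.0, 69.0), 90.0)
7.6 [-1.99999445e+01  2.47054214e+01  1.27522999e+01 -1.63979394e-03
 -7.80512821e+01  1.00995155e+02] [ 0.55495662 -0.3720335   0.2799679 ]
```

View pics/dish.png

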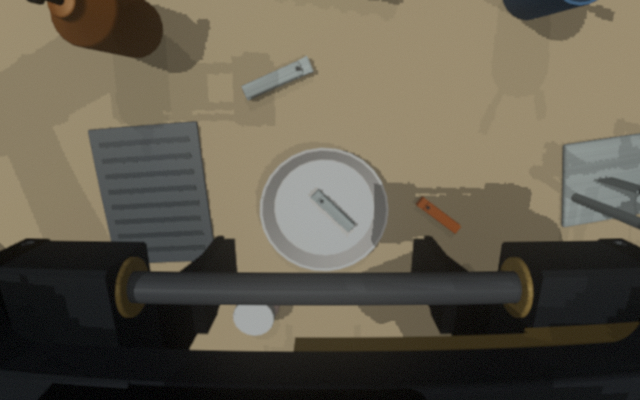

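View pics/tongs.png

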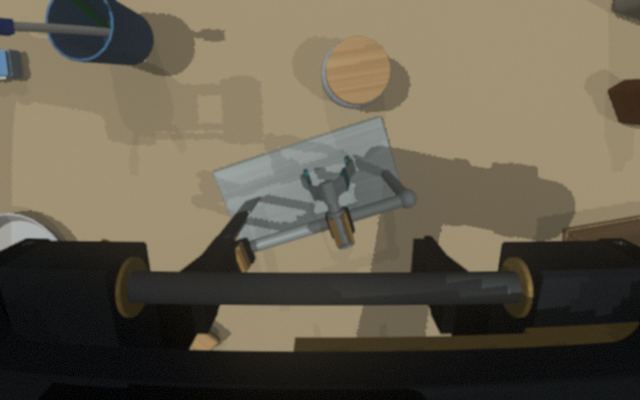

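The dish view shows the chosen clipper at (333,210), with the orange one at (438,215) and the big steel one at (277,78) clearly elsewhere. In the tongs view, the tongs' head is near (327,187), the teal legs at (307,178) and (349,163), and the spindle runs to about (345,243). I'll zoom in for exact pixels.

```bash
python3 - <<'E'
import cv2,numpy as np
b=cv2.imread('pics/tongs.png')[110:260,205:425]; a=cv2.imread('pics/dish.png')[180:240,300:365]
b=cv2.resize(b,None,fx=3.6,fy=3.6,interpolation=3); b=cv2.convertScaleAbs(b,alpha=1.5)
b[:200,:210]=0;b[:195,:205]=cv2.resize(a,(205,195))[:,:]
cv2.imwrite('pics/zoom.png',b)
E
cat > m.py <<'E'
from h import *
import sys
def load(n): return {k:v for k,v in np.load(n+".npz").items()}
t=load("tongs"); d=load("dish")
E
cat > m1.py <<'E'
from m import *
m=np.load("dish_clipper_543.npy").astype(np.uint8); ys,xs=np.nonzero(m)
P=onplane(d,np.c_[xs,ys],0.016)[:,:2].astype(np.float32)
r=cv2.minAreaRect(P); print("clip",r)
c=P.mean(0);w,v=np.linalg.eigh(np.cov((P-c).T)); print(c,np.degrees(np.arctan2(v[1,1],v[0,1])))
print("ends",onplane(d,[[315,192],[353,228]],0.016))
pl=onplane(t,[[213,170],[381,117]],0.008); e=pl[1]-pl[0];print("plate",pl,np.linalg.norm(e),np.degrees(np.arctan2(e[0],-e[1])))
E
python3 m1.py
```

```text
clip ((0.4871312975883484, 0.05412527173757553), (0.06174679100513458, 0.015100788325071335), 46.22028350830078)
[0.48730114 0.05384698] 46.25880073084652
ends [[0.51029203 0.07466924 0.016     ]
 [0.46461836 0.02804219 0.016     ]]
plate [[ 0.57084857 -0.23573893  0.008     ]
 [ 0.6020254  -0.44876238  0.008     ]] 0.21529279707716337 8.326351669437015
```

View pics/zoom.png

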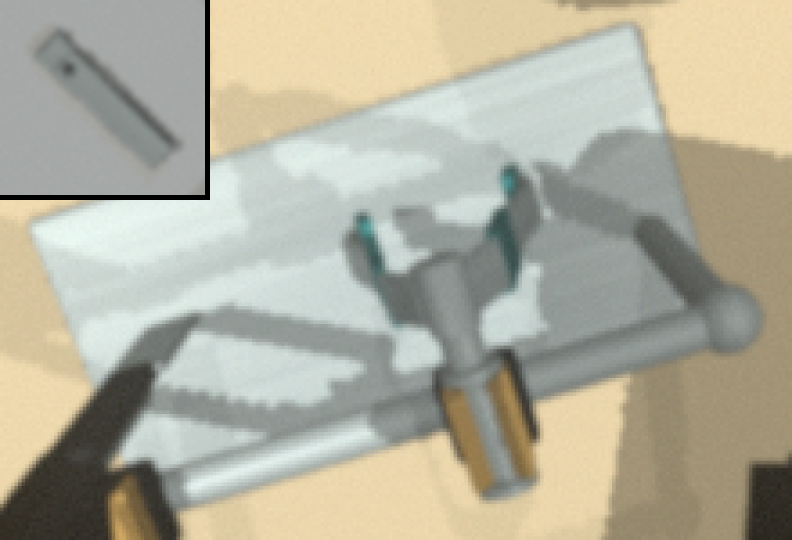

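```bash
cat > m2.py <<'E'
from m import *
q=lambda u,v:[205+(u+.5)/3.6-.5,110+(v+.5)/3.6-.5]
S=onplane(t,[q(439,262),q(482,365),q(505,492)],0.153);print(S)
e=S[0]-S[2];yaw=np.degrees(np.arctan2(e[1],e[0]));print("spindle yaw",yaw,np.linalg.norm(e))
pl=onplane(t,[q(30,220),q(636,24)],0.008); f=pl[1]-pl[0];py=np.degrees(np.arctan2(f[0],-f[1]))
ux=np.array([np.cos(np.radians(py)),np.sin(np.radians(py)),0]);uy=np.array([-ux[1],ux[0],0])
c=pl.mean(0); print("plate front mid",c,py)
# bar ball end (735,318) z=.126
print("bar right end",onplane(t,[q(735,318)],0.126))
print("origin from spindle rear",S[2]+.051*ux)
for o in ([*(S[2]+.051*ux)[:2],.150],):
  o=np.array(o); X=[o,o-.051*ux,o-.117*np.array([0,0,1])+.022*uy,o-.117*np.array([0,0,1])-.022*uy,o-.03*np.array([0,0,1])+.0175*uy,o-.03*np.array([0,0,1])-.0175*uy]
  print((np.round((pix(t,X)+.5-[205,110])*3.6)).tolist())
E
python3 m2.py
```

```text
[[ 0.56453635 -0.37617088  0.153     ]
 [ 0.53853427 -0.38237345  0.153     ]
 [ 0.50590313 -0.38326501  0.153     ]]
spindle yaw 6.89877898580861 0.05906082540256377
plate front mid [ 0.58635571 -0.34235278  0.008     ] 8.736335960375278
bar right end [[ 0.53262347 -0.44798918  0.126     ]]
origin from spindle rear [ 0.55631142 -0.37551874  0.153     ]
[[442.0, 294.0], [505.0, 488.0], [373.0, 229.0], [504.0, 188.0], [376.0, 287.0], [506.0, 246.0]]
```

```bash
cat > g.py <<'E'
from h import *
Y=8.4; o=np.array([0.5563,-0.3755])
env.gripper_to(0.72,40)
env.goto([*o,0.185],[180,0,Y])
hit=env.move_straight([*o,0.101],rate=0.08,force_limit=8); print("hit",hit)
if not hit:
    env.gripper_to(0.0,40); env.dwell(0.3)
    s=env.read_state(); print("closed",s["opening"]*87,s["finger_force"],s["force"],s["wrist_torque"],s["position"],s["clock"])
    p=env.grab_frame("wrist"); cv2.imwrite("pics/grip.png",p["image"])
E
python3 g.py
```

```text
hit False
closed 22.39534922591926 39.437260780250654 [ 0.11382819 -0.7561801  -5.77577197] [-0.1375764  -0.30710462 -0.00343657] [ 0.55590988 -0.37532539  0.10049966] 11.0583
```

View pics/grip.png

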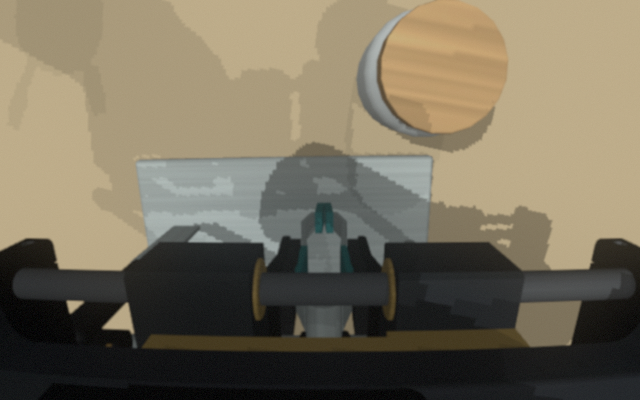

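```bash
cat > l.py <<'E'
from h import *
s=env.read_state();x,y,z=s["position"]
for zz,r in((.125,.05),(.165,.08),(.25,.15)):
    env.move_straight([x,y,zz],rate=r); s=env.read_state(); print(zz,s["opening"]*87,s["finger_force"],s["force"],s["wrist_torque"])
C=np.array([.4872,.054])
env.goto([*C,.21],[180,0,46.3]); env.dwell(.3)
s=env.read_state();print(s["position"],s["tool_rot"],s["joint_positions"],s["clock"])
p=env.grab_frame("wrist"); cv2.imwrite("pics/hover.png",p["image"])
np.savez("hover.npz",**{k:p[k] for k in("position","orientation","fx","fy","cx","cy","D")})
tip=[*C,.21+.049-.120]; print("pred tip",pix(p,[tip,[*C,.21+.056]]), "mid pred",pix(p,[[*C,.019]]))
q=env.grab_frame("side"); cv2.imwrite("pics/side1.png",q["image"])
np.savez("side1.npz",**{k:q[k] for k in("position","orientation","fx","fy","cx","cy","D")})
u=pix(q,[tip])[0];print("side tip",u, env.search_frame(p,"clipper")[:1])
a=q["image"][max(0,int(u[1])-110):int(u[1])+40,int(u[0])-60:int(u[0])+60]
I=p["image"][100:300,200:450]
h=np.zeros((600,800,3),np.uint8); I=cv2.resize(I,(440,352)); a=cv2.resize(a,(355,int(355*a.shape[0]/120)))
h[:352,:440]=I; h[:a.shape[0],445:800]=a[:600]; cv2.imwrite("pics/h2.png",h)
E
python3 l.py
```

```text
0.125 22.235668817738922 39.58205761970021 [-0.35956099  0.20926329 -1.1917411 ] [-0.02706819 -0.01586399 -0.01322546]
0.165 22.51463387991479 39.58206641720608 [ 0.09091007  0.10622949 -1.21030478] [-0.02168981 -0.03824215  0.0262929 ]
0.25 22.148152900426958 39.58181258174591 [ 0.43783152 -0.51077608 -1.09632023] [-0.02108259 -0.01677186  0.00637494]
[0.4874055  0.05356757 0.20992111] [-1.79997609e+02  6.29412121e-03  4.62394922e+01] [ 2.52917215e+01  9.47572572e+00 -1.90464659e+01  1.96324498e-05
 -6.14845413e+01  1.10947761e+02] 15.0167
pred tip [[322.11373937 212.58080459]
 [320.73965139 321.72061336]] mid pred [[322.56076309 177.4479998 ]]
side tip [316.80365581 205.81525205] [{'xyz': [0.6378, 0.1179, 0.0124], 'score': 0.88}]
```

View pics/h2.png

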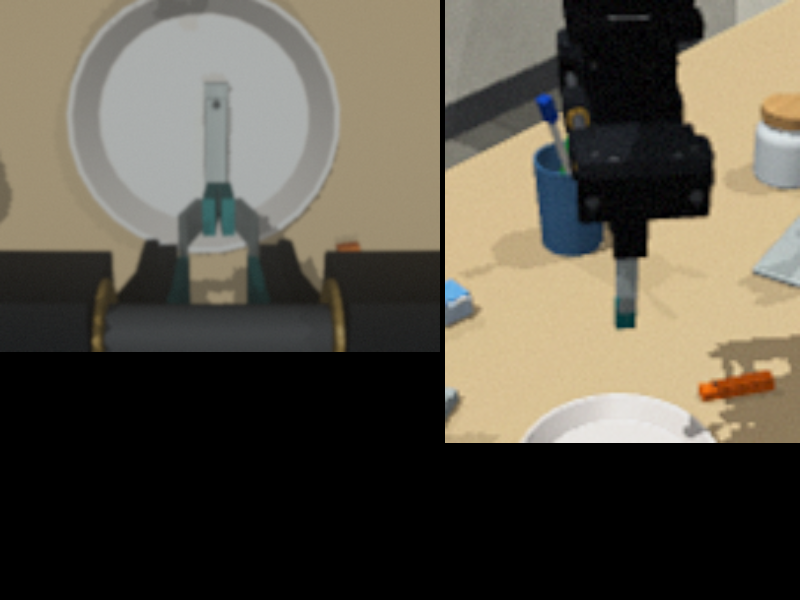

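The wrist view shows the shut tips at about (323,212), in line with the clipper, whose centre is at column 322. The side view puts the tip end within a pixel of the prediction, so the tongs sit nominally in the fingers. Next I'll ease them open and go down.

```bash
cat > d.py <<'E'
from h import *
C=np.array([.4870,.0542])
env.move_straight([*C,.16],rate=.1)
env.gripper_to(32.3/87,40); s=env.read_state(); print("eased",s["opening"]*87,s["finger_force"],s["force"])
env.move_straight([*C,.110],rate=.06); env.dwell(.2)
p=env.grab_frame("wrist"); cv2.imwrite("pics/d1.png",p["image"][100:350,150:500])
hit=env.move_straight([*C,.080],rate=.04,force_limit=5); s=env.read_state(); print(hit,s["position"],s["force"],s["opening"]*87,s["clock"])
p=env.grab_frame("wrist"); cv2.imwrite("pics/d2.png",p["image"][100:350,150:500])
a=np.hstack([cv2.imread("pics/d1.png"),cv2.imread("pics/d2.png")]); cv2.imwrite("pics/d3.png",cv2.resize(a,(798,285)))
E
python3 d.py
```

```text
eased 32.15754937038181 5.089820017630018 [-0.00339437 -0.23495102 -0.93035587]
False [0.48722878 0.05427278 0.08013268] [-0.27312222 -0.15999514 -0.58941541] 32.34629208175202 18.4667
```

View pics/d3.png

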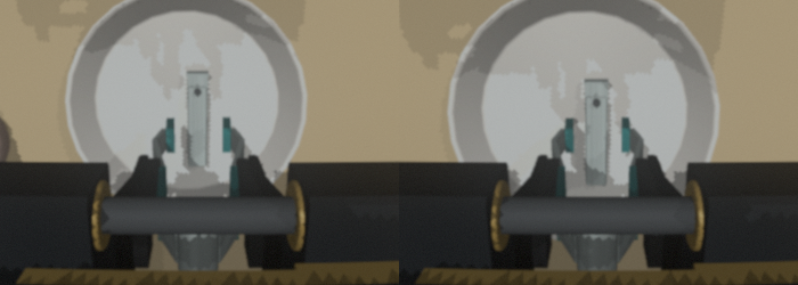

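The tips straddle the clipper evenly: tips at x 570 and 628, clipper at 597 in the right-hand panel, with its middle in line with the tips. Now close, lift and carry.

```bash
cat > e.py <<'E'
from h import *
env.gripper_to(0.0,40); env.dwell(.3); s=env.read_state(); print("closed",s["opening"]*87,s["finger_force"],s["force"])
x,y,z=s["position"]
env.move_straight([x,y,.120],rate=.05); env.dwell(.4)
env.move_straight([x,y,.175],rate=.08); s=env.read_state(); print(s["opening"]*87,s["force"])
env.move_straight([.497,.29,.175],rate=.12); env.dwell(.6); s=env.read_state(); print(s["opening"]*87,s["position"],s["force"],s["clock"])
p=env.grab_frame("wrist"); q=env.grab_frame("side")
print([ (r["xyz"],r["score"]) for r in env.search_frame(q,"clipper")],env.search_frame(q,"mat")[:1])
cv2.imwrite("pics/f.png",cv2.resize(np.vstack([p["image"][80:350,100:550],q["image"][150:400,100:550]]),None,fx=1.1,fy=1.1))
E
python3 e.py
```

```text
closed 26.050737174750815 39.98973403999116 [-0.84058013 -0.3061926   0.34567254]
25.85665743479357 [-0.50554636 -0.06759367 -0.73925784]
26.018740094131026 [0.49697761 0.29002904 0.17498891] [-0.60186987  0.23580683 -1.13393421] 24.0417
[([0.6315, 0.1245, 0.0135], 0.74), ([0.487, 0.2855, 0.1111], 0.66), ([0.4761, -0.079, 0.0096], 0.61)] [{'xyz': [0.4874, 0.2919, -0.0004], 'score': 0.69}]
```

View pics/f.png

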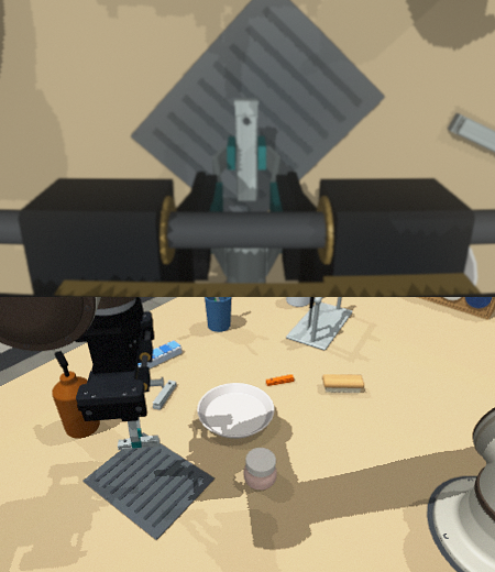

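The clipper sits level between the teal tips, at (245,150) in the upper panel. It is over the middle of the mat at z ≈ 0.11, and the dish is empty and unmoved.

```bash
python3 -c "
from workcell import env
print(env.close_job())"
```

```text
the job is handed in; nothing more can be done
None
```

The job is handed in: the tongs are holding the clipper still over the middle of the mat, about 10 cm up, and the last pictures showed the dish and the other things in view still in place; no verdict came back.

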